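# Put the car-care corner of the garage shelf in order

### The job

Put the car-care corner in order around the grey jug and the primer tin, leaving those two and the other things on the shelf where they are. Stand the blue de-icer can midway between jug and tin, in line with their centres, and stand the steel funnel mouth down on the other side of the jug, in the same line, with a gap of about 3 cm between its rim and the jug. Lay the stubby screwdriver across the middle of the tin's lid, its handle centred there, and lay the red ice scraper flat, parallel to that line, straight in front of the de-icer can (on the robot's side), the scraper's middle 12 cm from the can's centre.

Things in the scene. Friction and masses are not known exactly. Their poses are not given: they have to be found in the camera images.
- jug: closed grey plastic jug, black screw cap, handle loop, standing; loose, 1.8 kg, not to be moved. 110 mm deep (x), 76 mm wide (y), 205 mm tall. Origin: centre of its underside. Its y axis runs along the line through jug and tin (within 2 degrees); its -x faces roughly towards the robot (the front). Jug and tin stand about 190 mm apart, centre to centre; either may be on the left
- tin: round steel pint tin with a red-brown band and a pry lid, standing, about 0.75 kg, loose, not to be moved. Diameter 88 mm, 95 mm tall to the flat middle of its lid (a rim 5 mm wide rises 3 mm round it). Origin: centre of its underside, z up
- deicer: blue aerosol can of de-icer with white bands and a white cap, standing upright. Diameter 50 mm, 195 mm tall; the cap is the top 48 mm and 47 mm in diameter; about 0.3 kg. Origin: centre of its underside, z up. Must stand upright at the end
- funnel: stainless steel funnel standing mouth down, spout up. Rim 94 mm across at the bottom; cone narrows from 90 mm at 12 mm high to the spout at 65 mm; spout 15 to 17 mm thick from 66 mm up to its top at 125 mm; 0.13 kg. Grip it by the spout. A small flat hanging loop at the rim reaches 59 mm to its -x. Origin: centre of the mouth, z up the spout
- stubby: stubby screwdriver lying, yellow six-sided fluted handle 52 mm long and 28 mm across flats (32 mm across corners), short steel blade to 63 mm from the handle's middle; about 0.09 kg. Origin: middle of the handle on its axis (14 mm above what it lies on); x points along the axis to the blade
- scraper: red ice scraper lying flat, 180 mm long (x from -90 to 90 mm): handle with black rubber grip 28 mm wide, 23 mm high from x = -90 to 19 mm; flat red blade 84 mm wide, 6 to 10 mm high from x = 38 mm to its end; 0.11 kg. Origin: middle of its length, on its underside; z up. Balances near its middle; grip it across the handle at x = -5 mm. Either end may point either way when laid down
- lube: green aerosol can with yellow bands and a black cap, standing, diameter 50 mm, 195 mm tall: not part of the job, leave it where it is. Origin: centre of its underside
- tape: black roll of tape lying flat, diameter 100 mm, 24 mm high: leave it where it is. Origin: centre of its underside
- driver: long screwdriver with a blue handle lying behind jug and tin, 220 mm long: leave it where it is. x points to its blade
There are look-alikes about, which are no part of the job. Of the things like the deicer, leave any that is orange or turquoise; of the rest the larger one is meant.

How it is judged:
By the outcome, as a careful person would: the job done as asked, in the order asked, and still so for the second after the job is handed in, with the robot touching nothing.
It also fails if it takes over 109 s, if anything falls off the work surface, if the arm or the gripper's body presses on something with over 40 N, if the wrist force passes 120 N, or if a joint passes its speed limit or range.

### The arm

A 7-joint arm with a two-finger parallel gripper is mounted at the origin on the work surface. World frame = base frame: x ahead of the robot, y to its left, z up, the work surface at z = 0. Lengths are in m, angles in rad, forces in N, time in s.
With the tool pointing down it reaches from about 0.4 to 0.85 m from the base axis. Payload 4.5 kg.
Tool frame: the origin (TCP) lies where the fingers leave the gripper's body, on its centre line; the fingertips stand 64 mm ahead of it and the grasp point (between the pads) lies 45 mm ahead of it; z points along the fingers, y is the line along which they close (so a half turn about z gives the same grasp; the last joint's range is limited). The gripper opens to 88 mm and grips with 3 to 60 N. Pads are 18 mm wide; open, the fingers measure 123 mm over their backs; the gripper's body (75 mm by 187 mm) begins 45 mm behind the grasp point.
Start: joints at [-1.069, 0.689, -0.195, 1.565, 0.157, 0.902, -0.215], TCP at [0.282, 0.558, 0.303] pointing down, gripper open.
Joint ranges: [-3.01, 3.01], [-0.46, 2.08], [-1.47, 1.51], [0.13, 2.56], [-1, 4.14], [0.04, 2.09], [-2.66, 2.66]. Speed limits (rad/s): [2.57, 2.57, 3.14, 3.14, 3.14, 3.14, 3.14].

### API

Orientations are given as a unit quaternion [x, y, z, w].
In Python, from plant import r gives the robot as it stands.
- The arm moves only by the tool play_rows, never from a script. Its arguments are lists of equal length, an entry for each row: "translation": the shift along the tool's x, y, z in m, a list of three; "delta_rot": the turn, a rotation vector about the tool's x, y, z in degrees, a list of three; "grip": the opening, from -1 (shut) to 1 (fully open). In form: {"translation": [[x, y, z], ...], "delta_rot": [[rx, ry, rz], ...], "grip": [grip, ...]}. A call has 1 to 20 rows; each row shifts and turns the commanded pose from where the row before left it, along the tool's axes as they then stand; what a row does not reach is not made up. A row lasts 1/8 s, in which the tool goes at most 62.5 mm and 10.7 degrees, less where a joint would pass 70% of its speed; a pose out of reach is approached as far as the arm can. A call with a gripper value outside its range is refused whole. The fingers move at their own pace and stop on an object; "squeeze" is the grip in N (left out, the last holds). Time passes only in rows, so rows that do not move let the fingers close. It gives the time, the measured TCP pose, the force, the opening and the grip force at its end, in the units of the state.
- r.get_state(): the state, without advancing time (a new reading comes with each control period).
- r.snapshot(name): name is "scene" or "side" or "wrist"; returns the picture (384x512x3 uint8, blue, green, red); there is no depth.
- r.get_calibration(name): a dict with "intrinsics" (3x3 intrinsics, pixels), "eye" and "rotation" of the camera in the world. Camera axes: x right, y up, looking along -z (the intrinsics and any distortion apply to the point x, -y, -z); pixel columns grow to the right and rows downward; lengths in m; the calibration is good to about 2 mm. A picture is of the moment at which its call begins: read the wrist's pose just before it. get_calibration takes no time and is no camera call; for the wrist camera it gives the pose at the moment of the call.
- r.finish_job(): hands the job in; it is judged then, once.
Trained networks look in the newest picture that a camera, given by its name, has taken for a name from the list of things; names that differ only in an ending like _2 or _b are one class to them, and where a whole thing is asked for, a point or a joint stands for the part that bears it (a point fixed in the world has none). Each returns a list of dicts, best first, with "confidence" (0 to 1); they miss things now and then, are a little off and sometimes report something else, mostly with a low value. They report only what shows in the picture. A call takes as long as a camera call. They do not tell look-alikes from the thing itself.
- r.look_for(camera, target): "point" ([x, y, z] in m, in world coordinates, good to about 4 mm: the middle of the surface that is visible of it).
- r.silhouettes(camera, target): "pixels" (384x512 bool, what is visible of it).
The state is a dict: "clock": time; "q": joint angles; "qd": joint speeds; "joint_torque": joint torques, N m; "tool_pos": TCP position; "eef_rot": TCP orientation; "contact_force": force on the tool from outside, world axes, zero at the start; "moment": the same for the moment, N m; "opening": opening from 0.0 (shut) to 1.0 (fully open); "finger_force": force on a finger pad.
Only numpy, scipy, OpenCV 4.12 (cv2) and the standard library are available. Lean on these libraries where they do the work, as an engineer would, in place of code of your own. Each camera call takes 0.05 s, during which the arm holds its last target. There are 200 camera calls.

## Working session

There is one attempt and no reset: what is moved stays moved. The work goes in short steps, Python scripts to look and compute and a tool call to move; the robot and the scene stay as the last step left them, time stands still between calls to the robot, and variables do not carry over. Pictures are saved under pics/ and viewed, at most 16 in all, crops included, and the job is handed in when it is done.

Besides the shell and the picture viewer there is one more tool, called after "Emit:" as name(argument=value, ...), one argument or row to a line, values as JSON. play_rows: Moves the arm, as the interface text tells. Its arguments: {"type":"object","properties":{"translation":{"type":"array","items":{"type":"array","items":{"type":"number"}}},"delta_rot":{"type":"array","items":{"type":"array","items":{"type":"number"}}},"grip":{"type":"array","items":{"type":"number"}},"squeeze":{"type":"number"}},"required":["translation","delta_rot","grip"]}

```bash
ls; mkdir -p pics; cat > h.py <<'E'
import numpy as np, cv2
from plant import r
from scipy.spatial.transform import Rotation as R
def pix2world(cal,uv,z):
    K=np.array(cal["intrinsics"]);e=np.array(cal["eye"]);M=np.array(cal["rotation"])
    if M.shape!=(3,3): M=R.from_quat(M).as_matrix()
    uv=np.atleast_2d(np.array(uv,float))
    d=np.c_[(uv[:,0]-K[0,2])/K[0,0],-(uv[:,1]-K[1,2])/K[1,1],-np.ones(len(uv))]@M.T
    return e+d*((z-e[2])/d[:,2])[:,None]
def world2pix(cal,P):
    K=np.array(cal["intrinsics"]);e=np.array(cal["eye"]);M=np.array(cal["rotation"])
    if M.shape!=(3,3): M=R.from_quat(M).as_matrix()
    c=(np.atleast_2d(P)-e)@M
    return np.c_[K[0,0]*c[:,0]/-c[:,2]+K[0,2],K[1,1]*-c[:,1]/-c[:,2]+K[1,2]]
E
python3 - <<'E'
from h import *
ims=[]
for n in ["scene","side","wrist"]:
    im=r.snapshot(n); cv2.imwrite(f"pics/{n}0.png",im); ims.append(im)
    c=r.get_calibration(n); print(n,np.round(c["eye"],3),np.round(c["rotation"],3).tolist(),np.round(c["intrinsics"],1).tolist(),c.keys())
    for t in ["jug","tin","deicer","funnel","stubby","scraper","lube","tape","driver"]:
        print(t,[(np.round(d["point"],3).tolist(),round(d["confidence"],2)) for d in r.look_for(n,t)])
print(r.get_state())
E
```

```text
pics
scene [1.344 0.222 0.772] [0.256, 0.332, 0.733, 0.536] [[412.8, 0.0, 256.2], [0.0, 412.8, 186.2], [0.0, 0.0, 1.0]] dict_keys(['intrinsics', 'eye', 'rotation'])
jug [([0.671, 0.132, 0.135], 0.92)]
tin [([0.658, -0.049, 0.082], 0.62)]
deicer [([0.424, 0.147, 0.124], 0.91), ([0.442, 0.249, 0.131], 0.76), ([0.515, 0.224, 0.081], 0.65)]
funnel [([0.439, -0.216, 0.028], 0.7)]
stubby [([0.498, 0.39, 0.022], 0.69)]
scraper [([0.506, -0.384, 0.009], 0.98)]
lube [([0.663, 0.414, 0.12], 0.8)]
tape [([0.625, -0.443, 0.02], 0.96)]
driver [([0.771, -0.022, 0.019], 0.93)]
side [ 0.356 -0.706  0.964] [0.326, -0.049, -0.118, 0.937] [[396.5, 0.0, 252.3], [0.0, 396.5, 193.7], [0.0, 0.0, 1.0]] dict_keys(['intrinsics', 'eye', 'rotation'])
jug [([0.616, 0.096, 0.125], 0.58)]
tin [([0.625, -0.079, 0.097], 0.71), ([0.5, -0.404, 0.014], 0.39)]
deicer [([0.329, 0.243, 0.086], 0.95), ([0.402, 0.125, 0.128], 0.94)]
funnel [([0.42, -0.238, 0.032], 0.8), ([0.431, 0.229, 0.168], 0.6)]
stubby []
scraper [([0.499, -0.402, 0.012], 0.91)]
lube [([0.635, 0.398, 0.114], 0.79)]
tape [([0.616, -0.452, 0.025], 0.81)]

[... 409 characters left out ...]
1.5, 'q': array([-1.06921581,  0.68910887, -0.19459799,  1.56527525,  0.1572656 ,
        0.90248094, -0.21507907]), 'qd': array([ 0.0003659 , -0.00155064,  0.00177342, -0.00110674, -0.00175414,
       -0.00135011, -0.00023154]), 'joint_torque': array([ 4.81104544e-04, -5.27488589e+01, -1.26702189e+00, -1.53741789e+01,
       -5.18405973e-02, -5.96637783e-04,  2.35848256e-05]), 'tool_pos': array([0.28180237, 0.55790083, 0.30274373]), 'eef_rot': array([ 2.31755147e-01,  9.72774151e-01,  5.56693433e-05, -9.32064725e-06]), 'contact_force': array([ 0.57511004,  0.17710103, -0.41056255]), 'moment': array([ 0.00750453,  0.02149458, -0.00228949]), 'finger_force': 0.0, 'opening': 1.0018256229767477}
```

View pics/scene0.png

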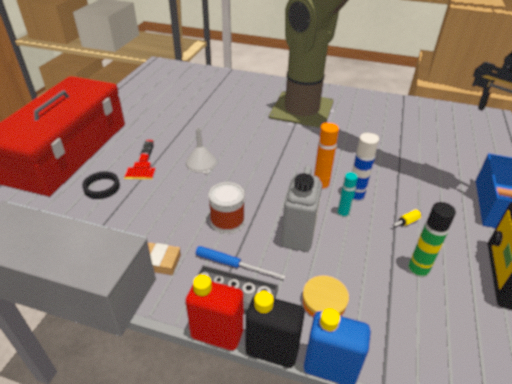

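View pics/side0.png

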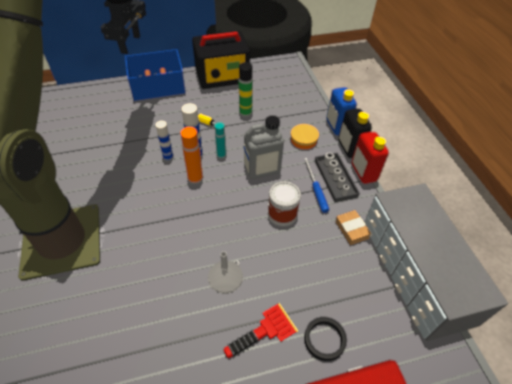

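The scene view shows the orange can at (326,155), the blue can at (366,165) and the turquoise one at (348,195). The jug is at (301,215), the tin at (226,205), the funnel at (201,157), the stubby at (408,219) and the scraper at (143,160). The side view also shows a smaller blue look-alike at (164,140), so the larger blue can at about (0.44, 0.25) is the one meant.

```bash
cat >> h.py <<'E'
from scipy.optimize import minimize
t_=np.linspace(0,2*np.pi,40,endpoint=False)
def ring(rad,z): return np.c_[rad*np.cos(t_),rad*np.sin(t_),0*t_+z]
def box(x0,x1,y0,y1,z0,z1): return np.array([[x,y,z] for x in(x0,x1) for y in(y0,y1) for z in(z0,z1)])
PARTS={"tin":[np.r_[ring(.044,0),ring(.044,.098)]],
"deicer":[np.r_[ring(.025,0),ring(.025,.147),ring(.0235,.195)]],
"lube":[np.r_[ring(.025,0),ring(.025,.147),ring(.0235,.195)]],
"funnel":[np.r_[ring(.047,0),ring(.045,.012)],np.r_[ring(.045,.012),ring(.0085,.066)],np.r_[ring(.0085,.066),ring(.0075,.125)],box(-.059,-.045,-.007,.007,0,.003)],
"stubby":[np.array([[x,.016*np.cos(a),.016*np.sin(a)+.014] for x in(-.026,.026) for a in np.arange(6)*np.pi/3]),box(.026,.063,-.003,.003,.011,.017)],
"scraper":[box(-.09,.019,-.014,.014,0,.023),np.r_[box(.038,.09,-.042,.042,0,.008),box(.019,.02,-.014,.014,0,.02)]],
"jug":[box(-.055,.055,-.038,.038,0,.15)]}
def render(cal,name,p,S=4):
    yaw=p[2] if len(p)>2 else 0; M=R.from_euler("z",yaw).as_matrix()
    m=np.zeros((384*S,512*S),np.uint8)
    for P in PARTS[name]:
        uv=world2pix(cal,P@M.T+[p[0],p[1],0])
        h=cv2.convexHull(((uv+.5)*S).astype(np.int32)); cv2.fillConvexPoly(m,h,1)
    return cv2.resize(m.astype(np.float32),(512,384),interpolation=cv2.INTER_AREA)
def mask_at(cam,name,xyz):
    cal=r.get_calibration(cam); best=None
    uv=world2pix(cal,xyz)[0]
    for d in r.silhouettes(cam,name):
        m=d["pixels"]; v,u=np.nonzero(m); dd=np.hypot(u.mean()-uv[0],v.mean()-uv[1])
        if best is None or dd<best[0]: best=(dd,m)
    return cal,(best[1].astype(np.float32) if best and best[0]<40 else None)
def fit(obs,name,p0):
    def c(p):
        s=0
        for cal,m in obs:
            q=render(cal,name,p); s+=1-np.minimum(q,m).sum()/np.maximum(q,m).sum()
        return s/len(obs)
    p0=np.array(p0,float); st=[.012,.012,.2][:len(p0)]
    sim=np.array([p0]+[p0+np.eye(len(p0))[i]*st[i] for i in range(len(p0))])
    o=minimize(c,p0,method="Nelder-Mead",options=dict(initial_simplex=sim,xatol=1e-4,fatol=1e-4,maxiter=150))
    return o.x,o.fun
def contours(im,cal,name,p):
    q=(render(cal,name,p)>.5).astype(np.uint8)
    cs,_=cv2.findContours(q,cv2.RETR_EXTERNAL,cv2.CHAIN_APPROX_NONE); cv2.drawContours(im,cs,-1,(0,255,0),1)
E
python3 - <<'E'
from h import *
G={"tin":[[.64,-.065]],"deicer":[[.435,.24]],"funnel":[[.43,-.225,y] for y in(0,1.57,3.14,-1.57)],"stubby":[[.495,.39,y] for y in(0,1.57,3.14,-1.57)],"scraper":[[.505,-.39,y] for y in(-1,0,1)],"jug":[[.64,.115]],"lube":[[.65,.405]]}
ims={n:r.snapshot(n) for n in("scene","side","wrist")}
cams={"stubby":("scene","wrist"),"deicer":("scene","wrist")}
for k,ps in G.items():
    obs=[];n2=[]
    for n in cams.get(k,("scene","side")):
        cal,m=mask_at(n,k,[*ps[0][:2],.1 if k in("deicer","lube","jug") else .03])
        if m is not None and m.sum()>20: obs.append((cal,m)); n2.append(n)
    b=min([fit(obs,k,p) for p in ps],key=lambda a:a[1]) if obs else None
    print(k,n2,b and np.round(b[0],4),b and round(b[1],3))
    each=[np.round(fit([o],k,b[0])[0],4).tolist() for o in obs]; print("   each",each)
    for n in ims:
        contours(ims[n],r.get_calibration(n),k,b[0])
a=np.hstack([ims["scene"],ims["side"]])
cv2.imwrite("pics/ov.png",np.vstack([cv2.resize(ims["scene"][80:290,100:460],(800,467))]))
cv2.imwrite("pics/ov2.png",cv2.resize(ims["side"][60:370,100:400],(580,600)))
cv2.imwrite("pics/ov3.png",ims["wrist"])
E
```

```text
tin ['scene', 'side'] [ 0.6308 -0.0611] 0.024
   each [[0.6308, -0.061], [0.6311, -0.0611]]
deicer ['scene'] [0.4216 0.2487] 0.174
   each [[0.4215, 0.2487]]
funnel ['scene', 'side'] [ 0.422  -0.2233  0.1151] 0.082
   each [[0.4206, -0.2247, 0.3834], [0.4228, -0.2216, 0.2177]]
stubby ['scene', 'wrist'] [ 0.4819  0.3946 -0.7504] 0.391
   each [[0.4819, 0.3946, -0.7504], [0.5151, 0.3663, -0.7231]]
scraper ['scene', 'side'] [ 0.4653 -0.3924  0.3017] 0.125
   each [[0.4659, -0.3924, 0.3068], [0.4653, -0.3924, 0.3017]]
jug ['scene', 'side'] [0.6195 0.1293] 0.135
   each [[0.614, 0.1279], [0.6247, 0.1364]]
lube ['scene', 'side'] [0.638  0.4199] 0.054
   each [[0.6389, 0.42], [0.6376, 0.4181]]
```

View pics/ov.png

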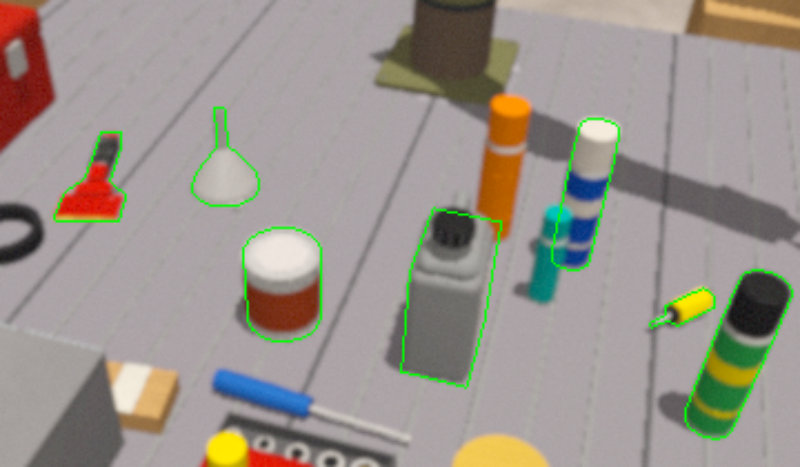

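View pics/ov2.png

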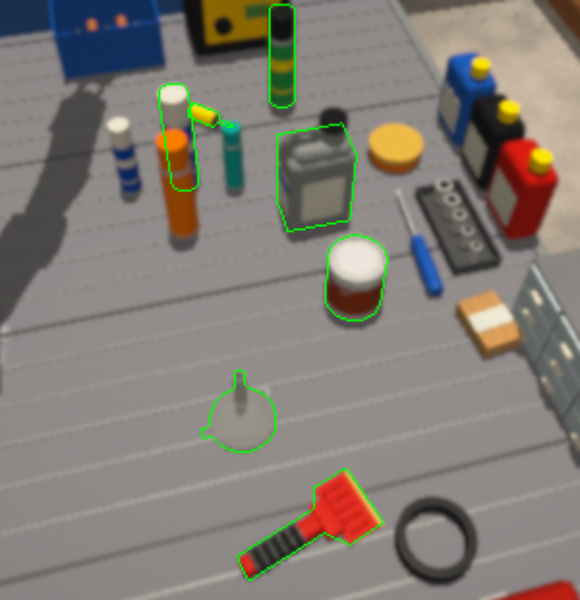

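View pics/ov3.png

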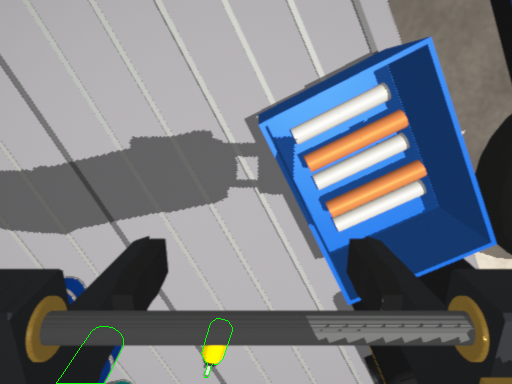

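Every contour fits its object except the jug's (box only) and the funnel loop's: in the side crop the loop really shows at (263,390), pointing to +x+y. I'll fit the jug again with a better model, and start turning the tool so it is square to the line.

```bash
python3 - <<'E'
from h import *
tin=np.array([.6309,-.0611])
obs=[];
for n in("scene","side"):
    r.snapshot(n); obs.append(mask_at(n,"jug",[.64,.12,.1]))
def model(p):
    x,y,h,cx=p; d=tin-[x,y]; yaw=np.arctan2(d[1],d[0])+np.pi/2
    PARTS["jug"]=[box(-.055,.055,-.038,.038,0,h),np.r_[ring(.019,h),ring(.019,.205)]+[cx,0,0],np.r_[box(-.055,.055,-.038,.038,h,h+.001),box(cx-.02,cx+.02,-.02,.02,.18,.181)]]
    return [x,y,yaw]
def c(p,ob=obs):
    q0=model(p); s=0
    for cal,m in ob:
        q=render(cal,"jug",q0); s+=1-np.minimum(q,m).sum()/np.maximum(q,m).sum()
    return s
for ob in (obs,obs[:1],obs[1:]):
    b=min([minimize(c,[.64,.12,.14,cx],args=(ob,),method="Nelder-Mead",options=dict(initial_simplex=[[.64,.12,.14,cx],[.65,.12,.14,cx],[.64,.13,.14,cx],[.64,.12,.155,cx],[.64,.12,.14,cx+.02]],maxiter=250)) for cx in(-.02,0,.02)],key=lambda o:o.fun)
    print(np.round(b.x,4),b.fun,np.hypot(*(b.x[:2]-tin)),np.degrees(model(b.x)[2]))
E
```

```text
[0.6203 0.1275 0.1441 0.0226] 0.17100441455841064 0.1888513388963282 3.228557980377047
[0.616  0.1264 0.1392 0.0072] 0.06200128793716431 0.18811010073040707 4.534123423246987
[0.6235 0.1323 0.1405 0.0226] 0.07405173778533936 0.1935683913015362 2.2032045233250837
```

Emit:
play_rows(
  translation=[
    [0,0,0],
    [0,0,0],
    [0,0,0],
    [0,0,0],
    [0,0,0],
    [0,0,0],
    [0,0,0],
  ],
  delta_rot=[
    [0,0,9],
    [0,0,9],
    [0,0,9],
    [0,0,9],
    [0,0,9],
    [0,0,9],
    [0,0,9],
  ],
  grip=[1,1,1,1,1,1,1],
)

```text
clock: 3.42
tool_pos: [0.2817, 0.558, 0.3028]
eef_rot: [0.708, 0.707, 0.0, -0.0]
contact_force: [1.0, -0.3, -0.8]
opening: 1.002
finger_force: 0.0
```

Emit:
play_rows(
  translation=[
    [-0.051,0.02,0],
    [-0.051,0.02,0],
    [-0.051,0.02,0],
    [-0.051,0.02,0],
    [-0.051,0.02,0],
    [-0.051,0.02,0],
    [-0.052,0.02,0],
    [0,0,0],
  ],
  delta_rot=[
    [0,0,0],
    [0,0,0],
    [0,0,0],
    [0,0,0],
    [0,0,0],
    [0,0,0],
    [0,0,0],
    [0,0,0],
  ],
  grip=[1,1,1,1,1,1,1,1],
)

```text
clock: 4.42
tool_pos: [0.4247, 0.1955, 0.303]
eef_rot: [0.709, 0.705, -0.0, 0.001]
contact_force: [-0.0, 0.9, -0.6]
opening: 1.001
finger_force: 0.0
```

```bash
python3 - <<'E'
from h import *
im=r.snapshot("wrist"); cal=r.get_calibration("wrist"); print(r.get_state()["tool_pos"])
for k,p,z in(("deicer",[.4216,.2487],.15),("stubby",[.482,.3946,-.75],.014)):
    c2,m=mask_at("wrist",k,[*p[:2],z])
    if m is not None: print(k,fit([(cal,m)],k,p), m.sum())
    contours(im,cal,k,p)
cv2.imwrite("pics/w1.png",im)
E
```

```text
[0.42387187 0.19849953 0.30296988]
deicer (array([0.42082997, 0.25124552]), np.float64(0.03480207920074463)) 5518.0
```

View pics/w1.png

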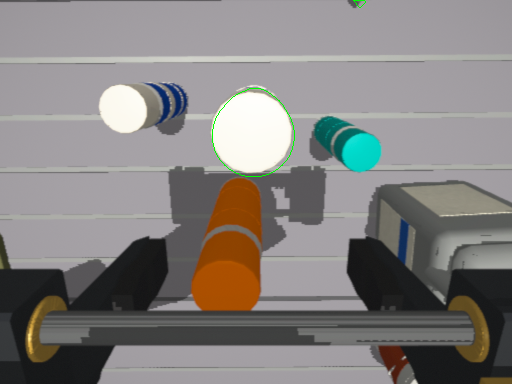

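The wrist view shows the big blue can's white cap at (253,133), fitting at (0.421, 0.251). The small look-alike is at (145,108) and the turquoise one at (348,145). Next I'll grasp the cap.

Emit:
play_rows(
  translation=[
    [0.026,-0.0015,0],
    [0.026,-0.0015,0],
    [0,0,0.03],
    [0,0,0.03],
    [0,0,0.026],
    [0,0,0],
    [0,0,0],
    [0,0,0],
    [0,0,0],
    [0,0,0],
    [0,0,0],
  ],
  delta_rot=[
    [0,0,0],
    [0,0,0],
    [0,0,0],
    [0,0,0],
    [0,0,0],
    [0,0,0],
    [0,0,0],
    [0,0,0],
    [0,0,0],
    [0,0,0],
    [0,0,0],
  ],
  grip=[0.6,0.6,0.6,0.6,0.6,0.6,-0.2,-0.2,-0.2,-0.2,-0.2],
  squeeze=25,
)

```text
clock: 5.95
tool_pos: [0.4206, 0.2528, 0.2176]
eef_rot: [0.706, 0.708, 0.001, 0.0]
contact_force: [0.7, 1.1, 7.1]
opening: 0.524
finger_force: 25.0
```

Emit:
play_rows(
  translation=[
    [0,0,-0.02],
    [0,0,-0.05],
    [0,0,-0.055],
    [0,0,-0.055],
    [0,0,-0.045],
    [-0.03,0.03,0],
    [-0.045,0.045,0],
    [-0.045,0.045,0],
    [-0.045,0.045,0],
    [-0.03,0.025,0],
    [-0.022,0.015,0],
    [0,0,0],
    [0,0,0],
  ],
  delta_rot=[
    [0,0,0],
    [0,0,0],
    [0,0,0],
    [0,0,0],
    [0,0,0],
    [0,0,0],
    [0,0,0],
    [0,0,0],
    [0,0,0],
    [0,0,-1],
    [0,0,-2],
    [0,0,0],
    [0,0,0],
  ],
  grip=[-0.2,-0.2,-0.2,-0.2,-0.2,-0.2,-0.2,-0.2,-0.2,-0.2,-0.2,-0.2,-0.2],
)

```text
clock: 7.58
tool_pos: [0.6227, 0.04, 0.4411]
eef_rot: [0.687, 0.727, -0.0, -0.001]
contact_force: [-0.4, 0.3, -2.3]
opening: 0.527
finger_force: 25.0
```

```bash
python3 - <<'E'
from h import *
im=r.snapshot("wrist"); cal=r.get_calibration("wrist"); s=r.get_state(); print(s["tool_pos"],s["eef_rot"],s["opening"],s["contact_force"])
_,m=mask_at("wrist","jug",[.62,.128,.1]); print(m is not None and m.sum())
for name,z in(("tin",.06),):
    _,mt=mask_at("wrist",name,[.631,-.061,z]); print(mt is not None and (mt.sum(),fit([(cal,mt)],"tin",[.631,-.061])))
np.save("jm.npy",m if m is not None else 0)
contours(im,cal,"tin",[.631,-.061])
PARTS["jug"]=[box(-.055,.055,-.038,.038,0,.14)]
yaw=np.radians(3.2)
P=box(-.055,.055,-.038,.038,0,.0)@R.from_euler("z",yaw).as_matrix().T+[.6203,.1275,0]
for z in(0,.14): 
    h=cv2.convexHull(world2pix(cal,P+[0,0,z]).astype(np.int32)); cv2.polylines(im,[h],True,(0,0,255),1)
cv2.imwrite("pics/w2.png",im)
E
```

```text
[0.62268729 0.0404578  0.44144286] [ 6.86440732e-01  7.27185027e-01  4.38278892e-06 -1.02873196e-03] 0.5294170998345883 [-0.48952182  0.07853085 -2.81385561]
7353.0
False
```

View pics/w2.png

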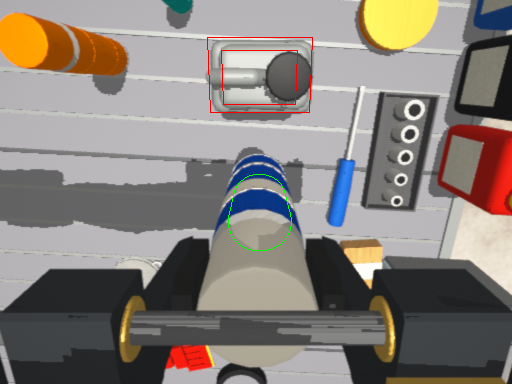

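The wrist view from above shows the jug at (260,75), with the shoulder outline matching the predicted red rectangle. The can hangs upright in the grip. I'll refine the jug from this mask.

```bash
python3 - <<'E'
from h import *
cal=r.get_calibration("wrist"); m=np.load("jm.npy"); tin=np.array([.6309,-.0611]); print(cal["eye"])
def c(p):
    x,y,yw,h=p; PARTS["jug"]=[box(-.055,.055,-.038,.038,0,h)]
    q=render(cal,"jug",[x,y,yw]); return 1-np.minimum(q,m).sum()/np.maximum(q,m).sum()
p0=np.array([.62,.128,.05,.14]); o=minimize(c,p0,method="Nelder-Mead",options=dict(initial_simplex=np.r_[[p0],p0+np.diag([.01,.01,.1,.02])],maxiter=300))
print(o.x,o.fun); j=o.x[:2]; d=j-tin; L=d/np.hypot(*d); print("dist",np.hypot(*d),"yaw",np.degrees(np.arctan2(-d[0],d[1])))
v,u=np.nonzero(m); print(u.min(),u.max(),v.min(),v.max())
# can in hand: fit (x,y,zbase) scene+side
obs=[]; s=r.get_state()
for n in("scene","side"):
    r.snapshot(n); cal,mm=mask_at(n,"deicer",[s["tool_pos"][0],s["tool_pos"][1],.32]); 
    if mm is not None: obs.append((cal,mm)); print(n,mm.sum())
P0=PARTS["deicer"][0]
def c2(p,ob):
    PARTS["deicer"]=[P0+[0,0,p[2]]]; e=0
    for cal,mm in ob:
        q=render(cal,"deicer",p[:2]); e+=1-np.minimum(q,mm).sum()/np.maximum(q,mm).sum()
    return e/len(ob)
for ob in (obs,obs[:1],obs[1:]):
  if ob:
    p0=np.array([*s["tool_pos"][:2],.225]);o=minimize(c2,p0,args=(ob,),method="Nelder-Mead",options=dict(initial_simplex=np.r_[[p0],p0+np.diag([.01]*3)],maxiter=200)); print(o.x-np.r_[s["tool_pos"][:2],0],o.fun)
E
```

```text
[0.61840491 0.1189229  0.52398612]
[0.62274327 0.12591226 0.06122578 0.13617187] 0.039877235889434814
dist 0.1871900606670067 yaw 2.497431926877884
206 313 40 113
scene 1634.0
side 1465.0
[ 0.00125654 -0.00466813  0.22132361] 0.1618652641773224
[ 0.01597614 -0.00065316  0.20898996] 0.25990450382232666
[ 0.00274469 -0.00046292  0.21762971] 0.06066936254501343
```

Emit:
play_rows(
  translation=[
    [-0.0065,0.003,0],
    [0,0,0.02],
    [0,0,0.04],
    [0,0,0.045],
    [0,0,0.045],
    [0,0,0.035],
    [0,0,0.02],
    [0,0,0.01],
    [0,0,0.005],
    [0,0,0.002],
    [0,0,0],
    [0,0,0],
  ],
  delta_rot=[
    [0,0,0.5],
    [0,0,0],
    [0,0,0],
    [0,0,0],
    [0,0,0],
    [0,0,0],
    [0,0,0],
    [0,0,0],
    [0,0,0],
    [0,0,0],
    [0,0,0],
    [0,0,0],
  ],
  grip=[-0.2,-0.2,-0.2,-0.2,-0.2,-0.2,-0.2,-0.2,-0.2,-0.2,-0.2,-0.2],
)

```text
clock: 9.43
tool_pos: [0.6272, 0.0324, 0.2203]
eef_rot: [0.69, 0.724, 0.0, 0.0]
contact_force: [0.8, -0.1, -2.0]
opening: 0.528
finger_force: 25.0
```

```bash
python3 - <<'E'
from h import *
s=r.get_state(); print(s["tool_pos"],s["eef_rot"],s["contact_force"])
for n in("scene","side"):
    r.snapshot(n); cal,mm=mask_at(n,"deicer",[.6265,.033,.09])
    if mm is not None:
        print(n,mm.sum()); print(fit([(cal,mm)],"deicer",[.6265,.033]))
E
```

```text
[0.62724791 0.03242441 0.22034258] [6.90252883e-01 7.23567967e-01 4.64242782e-04 3.72084538e-04] [ 0.77639121 -0.12211338 -1.98864814]
scene 953.0
(array([0.63500969, 0.03009091]), np.float64(0.3677014708518982))
side 707.0
(array([0.62636395, 0.02794052]), np.float64(0.26483750343322754))
```

Emit:
play_rows(
  translation=[
    [0,0,0.0015],
    [0,0,0.0015],
    [0,0,0],
    [0,0,0],
  ],
  delta_rot=[
    [0,0,0],
    [0,0,0],
    [0,0,0],
    [0,0,0],
  ],
  grip=[-0.2,-0.2,-0.2,-0.2],
)

```text
clock: 10.12
tool_pos: [0.6272, 0.0323, 0.2176]
eef_rot: [0.69, 0.724, 0.0, 0.0]
contact_force: [-1.5, -0.4, 5.6]
opening: 0.528
finger_force: 25.1
```

Emit:
play_rows(
  translation=[
    [0,0,0],
    [0,0,0],
    [0,0,0],
    [0,0,-0.02],
    [0,0,-0.04],
    [0,0,-0.06],
    [-0.02,0,-0.05],
    [-0.03,0,0],
    [0,0,0],
    [0,0,0],
  ],
  delta_rot=[
    [0,0,0],
    [0,0,0],
    [0,0,0],
    [0,0,0],
    [0,0,0],
    [0,0,0],
    [0,0,0],
    [0,0,0],
    [0,0,0],
    [0,0,0],
  ],
  grip=[0.1,0.4,0.4,0.4,0.4,0.4,0.4,0.4,0.4,0.4],
)

```text
clock: 11.38
tool_pos: [0.6289, -0.0163, 0.3859]
eef_rot: [0.69, 0.724, -0.0, -0.001]
contact_force: [-0.4, -0.4, 0.5]
opening: 0.702
finger_force: 0.0
```

```bash
cat > look.py <<'E'
from h import *
def wl(names,fn=None,extra=()):
    s=r.get_state(); print("tcp",np.round(s["tool_pos"],4),np.round(s["eef_rot"],4))
    im=r.snapshot("wrist"); cal=r.get_calibration("wrist")
    for k,p,z in names:
        _,m=mask_at("wrist",k,[*p[:2],z])
        if m is None: print(k,None); continue
        v,u=np.nonzero(m)
        x,f=min([fit([(cal,m)],k,p0) for p0 in ([p] if len(p)<3 else [p,[*p[:2],p[2]+np.pi]])],key=lambda a:a[1])
        print(k,np.round(x,4),round(f,3),"box",u.min(),u.max(),v.min(),v.max()); contours(im,cal,k,x)
    if fn: cv2.imwrite(fn,im)
E
python3 - <<'E'
from look import *
wl([("deicer",[.6265,.033],.15),("tin",[.631,-.061],.06)],"pics/w3.png")
cal=r.get_calibration("wrist"); _,m=mask_at("wrist","jug",[.622,.127,.1])
if m is not None:
    PARTS["jug"]=[box(-.055,.055,-.038,.038,0,.136)]; print(fit([(cal,m)],"jug",[.622,.127,.05]))
E
```

```text
tcp [ 0.6289 -0.0163  0.3859] [ 6.900e-01  7.238e-01 -1.000e-04 -1.100e-03]
deicer [0.628  0.0274] 0.041 box 231 287 93 159
tin [ 0.6328 -0.0615] 0.089 box 222 296 152 230
(array([0.62189646, 0.12804671, 0.0561318 ]), np.float64(0.050734758377075195))
```

View pics/w3.png

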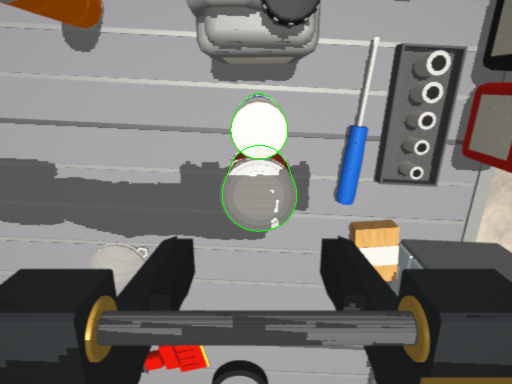

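The can sits about 5 mm too close to the tin: it fits at y = 0.0275 and the midpoint is at 0.033. I'll regrasp it and shift it.

Emit:
play_rows(
  translation=[
    [0.022,0.0015,0],
    [0.022,0,0],
    [0,0,0.05],
    [0,0,0.06],
    [0,0,0.04],
    [0,0,0.018],
    [0,0,0],
    [0,0,0],
    [0,0,0],
    [0,0,0],
    [0,0,-0.004],
    [0.003,-0.0005,0],
    [0.0025,-0.0005,0],
    [0,0,0],
    [0,0,0.002],
    [0,0,0.002],
    [0,0,0],
  ],
  delta_rot=[
    [0,0,0],
    [0,0,0],
    [0,0,0],
    [0,0,0],
    [0,0,0],
    [0,0,0],
    [0,0,0],
    [0,0,0],
    [0,0,0],
    [0,0,0],
    [0,0,0],
    [0,0,0],
    [0,0,0],
    [0,0,0],
    [0,0,0],
    [0,0,0],
    [0,0,0],
  ],
  grip=[0.4,0.4,0.4,0.4,0.4,0.4,0.4,-0.2,-0.2,-0.2,-0.2,-0.2,-0.2,-0.2,-0.2,-0.2,-0.2],
)

```text
clock: 13.7
tool_pos: [0.6277, 0.0318, 0.2206]
eef_rot: [0.69, 0.723, 0.0, 0.0]
contact_force: [-3.5, -0.3, 11.2]
opening: 0.527
finger_force: 25.0
```

Emit:
play_rows(
  translation=[
    [0,0,0],
    [0,0,0],
    [0,0,0],
    [0,0,-0.02],
    [0,0,-0.04],
    [0,0,-0.06],
    [-0.02,0,-0.05],
    [-0.03,0,0],
    [0,0,0],
    [0,0,0],
  ],
  delta_rot=[
    [0,0,0],
    [0,0,0],
    [0,0,0],
    [0,0,0],
    [0,0,0],
    [0,0,0],
    [0,0,0],
    [0,0,0],
    [0,0,0],
    [0,0,0],
  ],
  grip=[0.1,0.4,0.4,0.4,0.4,0.4,0.4,0.4,0.4,0.4],
)

```text
clock: 14.95
tool_pos: [0.6295, -0.0168, 0.3878]
eef_rot: [0.69, 0.724, -0.0, -0.001]
contact_force: [0.7, 0.4, -0.3]
opening: 0.701
finger_force: 0.0
```

```bash
python3 - <<'E'
from look import *
wl([("deicer",[.6265,.033],.15),("tin",[.631,-.061],.06)])
cal=r.get_calibration("wrist"); _,m=mask_at("wrist","jug",[.622,.127,.1])
if m is not None:
    PARTS["jug"]=[box(-.055,.055,-.038,.038,0,.136)]; print(fit([(cal,m)],"jug",[.622,.127,.05]))
for n in("scene","side"):
    r.snapshot(n); cal,mm=mask_at(n,"deicer",[.6265,.033,.12])
    if mm is not None: print(n,mm.sum(),fit([(cal,mm)],"deicer",[.6265,.033]))
E
```

```text
tcp [ 0.6295 -0.0168  0.3878] [ 6.900e-01  7.238e-01 -1.000e-04 -1.000e-03]
deicer [0.6256 0.033 ] 0.05 box 227 283 88 150
tin [ 0.6325 -0.0618] 0.05 box 220 296 147 230
(array([0.62203599, 0.12734293, 0.05095726]), np.float64(0.042858660221099854))
scene 1361.0 (array([0.62493374, 0.03300188]), np.float64(0.07316136360168457))
side 773.0 (array([0.62413222, 0.03340989]), np.float64(0.18297958374023438))
```

Emit:
play_rows(
  translation=[
    [-0.03,-0.027,0],
    [-0.048,-0.044,0.02],
    [-0.048,-0.044,0.02],
    [-0.048,-0.044,0.025],
    [-0.04,-0.036,0.023],
    [-0.0245,-0.022,0],
    [0,0,0],
    [0,0,0],
  ],
  delta_rot=[
    [0,0,0],
    [0,0,0],
    [0,0,0],
    [0,0,0],
    [0,0,0],
    [0,0,0],
    [0,0,0],
    [0,0,0],
  ],
  grip=[0.4,0.4,0.4,0.4,0.4,0.4,0.4,0.4],
)

```text
clock: 16.35
tool_pos: [0.4366, -0.2522, 0.3068]
eef_rot: [0.69, 0.724, 0.001, 0.0]
contact_force: [0.1, 0.3, 0.2]
opening: 0.699
finger_force: 0.0
```

```bash
python3 - <<'E'
from look import *
wl([("funnel",[.422,-.2233,-2.4],.05),("scraper",[.4655,-.3924,.303],.01)],"pics/w4.png")
E
```

```text
tcp [ 0.4366 -0.2522  0.3068] [6.898e-01 7.240e-01 7.000e-04 4.000e-04]
funnel [ 0.4231 -0.225  -2.4096] 0.037 box 206 287 89 170
scraper [ 0.4655 -0.3944  0.3072] 0.283 box 204 339 219 293
```

View pics/w4.png

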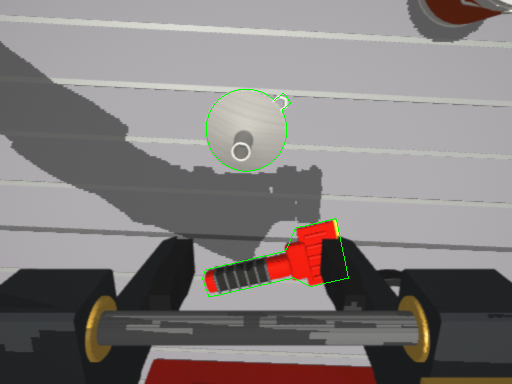

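The wrist view shows the funnel at (246,130) with its loop towards +x+y, and the scraper at (275,265). Next I'll grasp the spout.

Emit:
play_rows(
  translation=[
    [0.0145,-0.006,0],
    [0.014,-0.0065,0.02],
    [0,0,0.045],
    [0,0,0.05],
    [0,0,0.035],
    [0,0,0.012],
    [0,0,0],
    [0,0,0],
    [0,0,0],
    [0,0,0],
    [0,0,0],
  ],
  delta_rot=[
    [0,0,0],
    [0,0,0],
    [0,0,0],
    [0,0,0],
    [0,0,0],
    [0,0,0],
    [0,0,0],
    [0,0,0],
    [0,0,0],
    [0,0,0],
    [0,0,0],
  ],
  grip=[0.4,0.4,0.4,0.4,0.4,0.4,0.4,-1,-1,-1,-1],
  squeeze=20,
)

```text
clock: 17.88
tool_pos: [0.4218, -0.2252, 0.1449]
eef_rot: [0.69, 0.724, 0.0, 0.0]
contact_force: [0.5, -0.0, 0.7]
opening: 0.27
finger_force: 0.0
```

Emit:
play_rows(
  translation=[
    [0,0,0],
    [0,0,0],
    [0,0,-0.03],
    [0,0,-0.055],
    [0,0,-0.055],
    [0,0,-0.055],
    [0,0,-0.045],
    [0,0,0],
  ],
  delta_rot=[
    [0,0,0],
    [0,0,0],
    [0,0,0],
    [0,0,0],
    [0,0,0],
    [0,0,0],
    [0,0,0],
    [0,0,0],
  ],
  grip=[-1,-1,-1,-1,-1,-1,-1,-1],
)

```text
clock: 18.88
tool_pos: [0.4227, -0.2258, 0.3874]
eef_rot: [0.69, 0.723, 0.001, 0.003]
contact_force: [-0.4, 0.0, -1.9]
opening: 0.173
finger_force: 20.0
```

Emit:
play_rows(
  translation=[
    [0.02,0.01,0],
    [0.04,0.02,0],
    [0.05,0.024,0],
    [0.055,0.026,0],
    [0.055,0.026,0],
    [0.055,0.026,0],
    [0.055,0.026,0],
    [0.05,0.023,0],
    [0.04,0.018,0],
    [0.025,0.011,0],
    [0.012,0.005,0],
    [0,0,0],
    [0,0,0],
  ],
  delta_rot=[
    [0,0,0],
    [0,0,0],
    [0,0,0],
    [0,0,0],
    [0,0,0],
    [0,0,0],
    [0,0,0],
    [0,0,0],
    [0,0,0],
    [0,0,0],
    [0,0,0],
    [0,0,0],
    [0,0,0],
  ],
  grip=[-1,-1,-1,-1,-1,-1,-1,-1,-1,-1,-1,-1,-1],
)

```text
clock: 20.5
tool_pos: [0.6148, 0.2395, 0.3843]
eef_rot: [0.691, 0.723, -0.001, 0.0]
contact_force: [0.0, -0.6, -1.0]
opening: 0.175
finger_force: 20.0
```

```bash
python3 - <<'E'
from h import *
s=r.get_state(); print(s["tool_pos"],s["eef_rot"])
r.snapshot("scene"); r.snapshot("side")
zb=s["tool_pos"][2]-.145
P0=PARTS["funnel"]; PARTS["funnel"]=[p+[0,0,zb] for p in P0]
for n in("scene","side"):
    cal,m=mask_at(n,"funnel",[*s["tool_pos"][:2],zb+.05])
    if m is not None: print(n,m.sum(),fit([(cal,m)],"funnel",[*s["tool_pos"][:2],-2.4]))
E
```

```text
[0.61477092 0.23950033 0.38427221] [ 6.91028743e-01  7.22826678e-01 -8.96031245e-04  2.59005055e-04]
scene 1267.0 (array([ 0.61167692,  0.23961329, -2.36353407]), np.float64(0.2108398675918579))
side 739.0 (array([ 0.614949  ,  0.24260451, -2.23282615]), np.float64(0.08708149194717407))
```

Emit:
play_rows(
  translation=[
    [0.0015,0.0015,0.02],
    [0,0,0.045],
    [0,0,0.05],
    [0,0,0.05],
    [0,0,0.04],
    [0,0,0.02],
    [0,0,0.008],
    [0,0,0.003],
    [0,0,0.002],
    [0,0,0],
    [0,0,0],
  ],
  delta_rot=[
    [0,0,0],
    [0,0,0],
    [0,0,0],
    [0,0,0],
    [0,0,0],
    [0,0,0],
    [0,0,0],
    [0,0,0],
    [0,0,0],
    [0,0,0],
    [0,0,0],
  ],
  grip=[-1,-1,-1,-1,-1,-1,-1,-1,-1,-1,-1],
)

```text
clock: 22.08
tool_pos: [0.6166, 0.2432, 0.1473]
eef_rot: [0.69, 0.724, 0.001, 0.0]
contact_force: [-0.4, 0.4, -0.5]
opening: 0.174
finger_force: 20.0
```

Emit:
play_rows(
  translation=[
    [-0.0015,0,0.001],
    [0,0,0.001],
    [0,0,0],
    [0,0,0],
    [0,0,0],
    [0,0,0],
    [0,0,-0.02],
    [0,0,-0.05],
    [0,0,-0.06],
    [-0.03,0,-0.05],
    [-0.03,0,0],
    [0,0,0],
    [0,0,0],
  ],
  delta_rot=[
    [0,0,0],
    [0,0,0],
    [0,0,0],
    [0,0,0],
    [0,0,0],
    [0,0,0],
    [0,0,0],
    [0,0,0],
    [0,0,0],
    [0,0,0],
    [0,0,0],
    [0,0,0],
    [0,0,0],
  ],
  grip=[-1,-1,-1,-0.4,0,0.4,0.4,0.4,0.4,0.4,0.4,0.4,0.4],
)

```text
clock: 23.7
tool_pos: [0.6189, 0.1827, 0.325]
eef_rot: [0.69, 0.724, 0.0, -0.001]
contact_force: [-0.6, 0.1, -0.4]
opening: 0.702
finger_force: 0.0
```

```bash
python3 - <<'E'
from look import *
wl([("funnel",[.6166,.2422,-2.4],.05)])
cal=r.get_calibration("wrist"); _,m=mask_at("wrist","jug",[.622,.127,.1])
if m is not None:
    PARTS["jug"]=[box(-.055,.055,-.038,.038,0,.136)]; print(fit([(cal,m)],"jug",[.622,.127,.05]))
for n in("scene","side"):
    r.snapshot(n); cal,mm=mask_at(n,"funnel",[.6166,.2422,.05])
    if mm is not None: print(n,mm.sum(),fit([(cal,mm)],"funnel",[.6166,.2422,-2.4]))
r.snapshot("scene"); cal,mm=mask_at("scene","stubby",[.495,.39,.02]); print(fit([(cal,mm)],"stubby",[.482,.3946,-.75]))
E
```

```text
tcp [0.6189 0.1827 0.325 ] [ 6.900e-01  7.238e-01  5.000e-04 -5.000e-04]
funnel [ 0.6168  0.2419 -2.4239] 0.045 box 219 299 60 142
(array([0.62210194, 0.11714255, 0.00117062]), np.float64(0.11930370330810547))
scene 1074.0 (array([ 0.61563871,  0.24285846, -2.39770218]), np.float64(0.10093337297439575))
side 111.0 (array([ 0.61600781,  0.24551175, -2.01939758]), np.float64(0.8106660842895508))
(array([ 0.48216734,  0.39399287, -0.72251357]), np.float64(0.19203639030456543))
```

The funnel stands at (0.6165, 0.242), within about 1 mm of target. Next is the stubby.

Emit:
play_rows(
  translation=[
    [0.03,-0.015,0],
    [0.045,-0.024,0],
    [0.045,-0.024,0],
    [0.045,-0.023,0.02],
    [0.025,-0.012,0.03],
    [0,0,0.025],
    [0,0,0],
    [0,0,0],
    [0,0,0],
    [0,0,0],
    [0,0,0],
    [0,0,0],
  ],
  delta_rot=[
    [0,0,0],
    [0,0,0],
    [0,0,0],
    [0,0,0],
    [0,0,0],
    [0,0,-9.1],
    [0,0,-9.1],
    [0,0,-9.1],
    [0,0,-9.1],
    [0,0,-9.1],
    [0,0,0],
    [0,0,0],
  ],
  grip=[0.4,0.4,0.4,0.4,0.4,0.4,0.4,0.4,0.4,0.4,0.4,0.4],
)

```text
clock: 25.65
tool_pos: [0.5125, 0.3668, 0.2496]
eef_rot: [0.358, 0.934, 0.0, 0.0]
contact_force: [0.5, -0.2, -0.7]
opening: 0.702
finger_force: 0.0
```

```bash
python3 - <<'E'
from look import *
wl([("stubby",[.482,.394,-.73],.014)],"pics/w5.png")
E
```

```text
tcp [0.5125 0.3668 0.2496] [0.358  0.9337 0.     0.    ]
stubby [ 0.4812  0.3952 -0.7455] 0.139 box 242 274 94 190
```

View pics/w5.png

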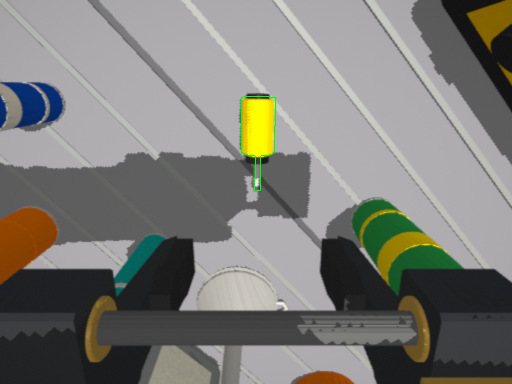

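The wrist view shows the stubby's yellow handle at (258,127), lined up with the tool. Grasping it now.

Emit:
play_rows(
  translation=[
    [0.021,0,0],
    [0.0213,0,0],
    [0,0,0.04],
    [0,0,0.055],
    [0,0,0.05],
    [0,0,0.025],
    [0,0,0.0095],
    [0,0,0],
    [0,0,0],
    [0,0,0],
    [0,0,0],
    [0,0,0],
    [0,0,0],
  ],
  delta_rot=[
    [0,0,0],
    [0,0,0],
    [0,0,0],
    [0,0,0],
    [0,0,0],
    [0,0,0],
    [0,0,0],
    [0,0,0],
    [0,0,0],
    [0,0,0],
    [0,0,0],
    [0,0,0],
    [0,0,0],
  ],
  grip=[0.4,0.4,0.4,0.4,0.4,0.4,0.4,0.4,-1,-1,-1,-1,-1],
  squeeze=20,
)

```text
clock: 27.38
tool_pos: [0.4812, 0.3952, 0.0708]
eef_rot: [0.357, 0.934, 0.0, 0.0]
contact_force: [-0.4, 0.1, 5.8]
opening: 0.345
finger_force: 20.0
```

Emit:
play_rows(
  translation=[
    [0,0,-0.02],
    [0,0,-0.05],
    [0,0,-0.055],
    [0,0,-0.055],
    [0,0,-0.06],
    [0,0,0],
    [0,0,0],
    [0,0,0],
    [0,0,0],
  ],
  delta_rot=[
    [0,0,0],
    [0,0,0],
    [0,0,0],
    [0,0,0],
    [0,0,9.1],
    [0,0,9.1],
    [0,0,9.1],
    [0,0,9.1],
    [0,0,9],
  ],
  grip=[-1,-1,-1,-1,-1,-1,-1,-1,-1],
)

```text
clock: 28.5
tool_pos: [0.4804, 0.3948, 0.311]
eef_rot: [0.691, 0.722, 0.0, -0.0]
contact_force: [-0.3, -0.2, -0.7]
opening: 0.35
finger_force: 20.0
```

Emit:
play_rows(
  translation=[
    [-0.02,0.006,0],
    [-0.04,0.011,0],
    [-0.05,0.014,0],
    [-0.055,0.015,0],
    [-0.055,0.015,0],
    [-0.055,0.015,0],
    [-0.055,0.015,0],
    [-0.05,0.014,0],
    [-0.04,0.011,0],
    [-0.028,0.008,0],
    [-0.015,0.0045,0],
    [0,0,0],
    [0,0,0],
    [0,0,0],
  ],
  delta_rot=[
    [0,0,0],
    [0,0,0],
    [0,0,0],
    [0,0,0],
    [0,0,0],
    [0,0,0],
    [0,0,0],
    [0,0,0],
    [0,0,0],
    [0,0,0],
    [0,0,0],
    [0,0,0],
    [0,0,0],
    [0,0,0],
  ],
  grip=[-1,-1,-1,-1,-1,-1,-1,-1,-1,-1,-1,-1,-1,-1],
)

```text
clock: 30.25
tool_pos: [0.6316, -0.0594, 0.3101]
eef_rot: [0.689, 0.725, 0.0, -0.0]
contact_force: [-0.3, -0.5, -0.8]
opening: 0.352
finger_force: 20.0
```

```bash
python3 - <<'E'
from h import *
s=r.get_state(); print(s["tool_pos"],s["eef_rot"],s["opening"],s["contact_force"],s["moment"])
zb=s["tool_pos"][2]-.0708
P0=PARTS["stubby"]; PARTS["stubby"]=[p+[0,0,zb] for p in P0]
for n in("scene","side"):
    r.snapshot(n); cal,m=mask_at(n,"stubby",[*s["tool_pos"][:2],zb+.014])
    if m is not None: print(n,m.sum(),fit([(cal,m)],"stubby",[*s["tool_pos"][:2],-1.52]))
    cal,m=mask_at(n,"tin",[.631,-.061,.05])
    if m is not None: print(n,"tin",m.sum(),fit([(cal,m)],"tin",[.631,-.061]))
im=r.snapshot("side"); cv2.imwrite("pics/s6.png",cv2.resize(im[50:230,170:390],(660,540)))
E
```

```text
[ 0.63157802 -0.05937357  0.31014151] [ 6.88615797e-01  7.25126184e-01  2.53562756e-04 -4.87073982e-04] 0.3516589815929844 [-0.31131042 -0.52843721 -0.8106452 ] [-0.09281194  0.02263046  0.01883711]
scene 132.0 (array([ 0.63465924, -0.05652153, -1.54399105]), np.float64(0.7047232389450073))
scene tin 1614.0 (array([ 0.63279954, -0.06030681]), np.float64(0.036991000175476074))
side tin 1170.0 (array([ 0.63260372, -0.0608046 ]), np.float64(0.056015849113464355))
```

View pics/s6.png

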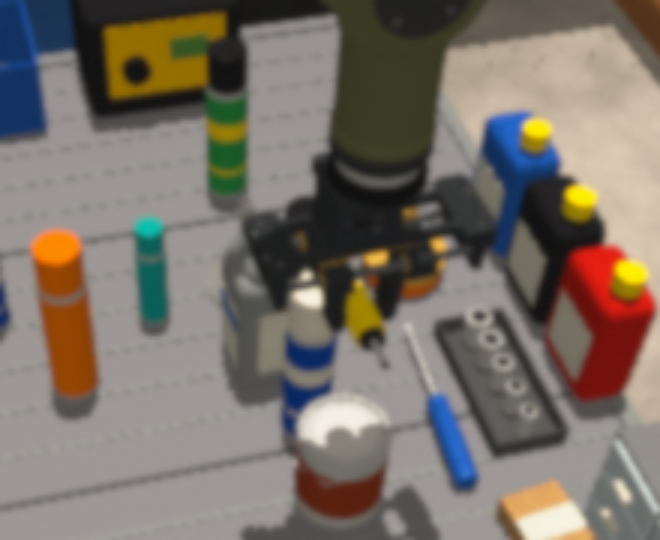

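The side view shows the stubby held over the tin, with its blade pointing away from the can. Lowering it onto the lid.

Emit:
play_rows(
  translation=[
    [-0.0016,0.0005,0],
    [0,0,0.03],
    [0,0,0.04],
    [0,0,0.04],
    [0,0,0.02],
    [0,0,0.006],
    [0,0,0.004],
    [0,0,0],
    [0,0,0],
  ],
  delta_rot=[
    [0,0,0],
    [0,0,0],
    [0,0,0],
    [0,0,0],
    [0,0,0],
    [0,0,0],
    [0,0,0],
    [0,0,0],
    [0,0,0],
  ],
  grip=[-1,-1,-1,-1,-1,-1,-1,-1,-1],
)

```text
clock: 31.72
tool_pos: [0.6329, -0.0628, 0.171]
eef_rot: [0.69, 0.724, 0.001, 0.001]
contact_force: [-0.0, 0.8, -0.9]
opening: 0.351
finger_force: 20.0
```

Emit:
play_rows(
  translation=[
    [0.0015,0,0.002],
    [0,0,0.0015],
    [0,0,0.001],
    [0,0,0],
  ],
  delta_rot=[
    [0,0,0],
    [0,0,0],
    [0,0,0],
    [0,0,0],
  ],
  grip=[-1,-1,-1,-1],
)

```text
clock: 32.22
tool_pos: [0.6323, -0.0611, 0.1658]
eef_rot: [0.69, 0.724, 0.0, -0.0]
contact_force: [-1.2, 1.6, 3.0]
opening: 0.355
finger_force: 20.0
```

Emit:
play_rows(
  translation=[
    [0,0,0],
    [0,0,0],
    [0,0,0],
    [0,0,-0.015],
    [0,0,-0.04],
    [0,0,-0.055],
    [-0.02,0,-0.05],
    [-0.03,0,-0.02],
    [0,0,0],
    [0,0,0],
  ],
  delta_rot=[
    [0,0,0],
    [0,0,0],
    [0,0,0],
    [0,0,0],
    [0,0,0],
    [0,0,0],
    [0,0,0],
    [0,0,0],
    [0,0,0],
    [0,0,0],
  ],
  grip=[-0.2,0,0.1,0.1,0.1,0.4,0.4,0.4,0.4,0.4],
)

```text
clock: 33.48
tool_pos: [0.6343, -0.1099, 0.3452]
eef_rot: [0.689, 0.724, 0.0, -0.001]
contact_force: [-0.3, 0.0, 0.3]
opening: 0.698
finger_force: 0.0
```

```bash
python3 - <<'E'
from look import *
PARTS["stubby"]=[p+[0,0,.095] for p in PARTS["stubby"]]
wl([("stubby",[.632,-.061,-1.52],.109),("tin",[.632,-.061],.06),("deicer",[.6255,.033],.15)],"pics/w7.png")
for n in("scene","side"):
    r.snapshot(n); cal,m=mask_at(n,"stubby",[.632,-.061,.109])
    if m is not None: print(n,m.sum(),fit([(cal,m)],"stubby",[.632,-.061,-1.52]))
E
```

```text
tcp [ 0.6343 -0.1099  0.3452] [ 6.893e-01  7.244e-01  2.000e-04 -9.000e-04]
stubby [ 0.6317 -0.061  -1.5282] 0.135 box 241 274 85 184
tin [ 0.6324 -0.0601] 0.352 box 212 305 67 163
deicer [0.6246 0.0322] 0.022 box 223 287 0 50
side 203.0 (array([ 0.63145292, -0.06082067, -1.52665051]), np.float64(0.200647234916687))
```

View pics/w7.png

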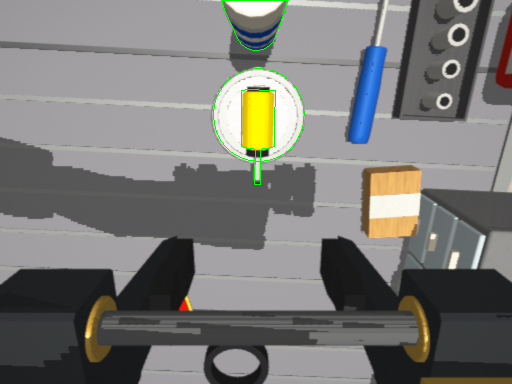

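The stubby lies centred on the lid, handle fitted at (0.632, -0.061), blade towards -y. Next is the scraper; first I'll check its clearance to the toolbox.

```bash
python3 - <<'E'
from h import *
im=r.snapshot("scene"); cal=r.get_calibration("scene")
hsv=cv2.cvtColor(im,cv2.COLOR_BGR2HSV); red=((hsv[...,0]<8)|(hsv[...,0]>172))&(hsv[...,1]>150)&(hsv[...,2]>60)
red=red.astype(np.uint8); red[:, 127:]=0; red[200:]=0
h=cv2.convexHull(np.argwhere(red)[:,::-1].astype(np.int32)); a=cv2.approxPolyDP(h,4,True)[:,0]
print(a.tolist()); print(np.round(pix2world(cal,a,0)[:,:2],3).tolist()); print(np.round(pix2world(cal,a,.15)[:,:2],3).tolist())
for n in("scene","side"):
    r.snapshot(n); c,m=mask_at(n,"scraper",[.4655,-.3924,.01]); print(fit([(c,m)],"scraper",[.4655,-.3924,.305]))
E
```

```text
[[126, 175], [49, 195], [1, 184], [0, 122], [67, 77], [113, 83], [123, 122]]
[[0.545, -0.411], [0.69, -0.566], [0.693, -0.725], [0.424, -0.972], [0.056, -0.972], [0.041, -0.767], [0.289, -0.574]]
[[0.7, -0.288], [0.817, -0.413], [0.819, -0.541], [0.603, -0.74], [0.306, -0.74], [0.294, -0.575], [0.494, -0.42]]
(array([ 0.46679889, -0.39273571,  0.31584696]), np.float64(0.1222648024559021))
(array([ 0.46486195, -0.39319986,  0.29282745]), np.float64(0.09902465343475342))
```

Emit:
play_rows(
  translation=[
    [-0.04,-0.03,0],
    [-0.055,-0.04,0],
    [-0.06,-0.045,0],
    [-0.055,-0.045,0],
    [-0.035,-0.025,0],
    [0,0,0],
    [0,0,0],
    [0,0,0],
    [0,0,0],
    [0,0,0],
    [0,0,0],
  ],
  delta_rot=[
    [0,0,0],
    [0,0,0],
    [0,0,0],
    [0,0,9.4],
    [0,0,9.4],
    [0,0,9.4],
    [0,0,9.4],
    [0,0,9.4],
    [0,0,9.4],
    [0,0,9.4],
    [0,0,9.4],
  ],
  grip=[0.3,0.3,0.3,0.3,0.3,0.3,0.3,0.3,0.3,0.3,0.3],
)

```text
clock: 35.5
tool_pos: [0.4715, -0.3387, 0.3457]
eef_rot: [0.989, 0.15, 0.0, -0.0]
contact_force: [-0.6, 0.8, 0.1]
opening: 0.647
finger_force: 0.0
```

Emit:
play_rows(
  translation=[
    [-0.0137,0.025,0],
    [-0.013,0.0246,0.03],
    [0,0,0.055],
    [0,0,0.06],
    [0,0,0.06],
    [0,0,0.045],
    [0,0,0.02],
    [0,0,0.0077],
    [0,0,0],
    [0,0,0],
    [0,0,0],
    [0,0,0],
    [0,0,0],
    [0,0,0],
  ],
  delta_rot=[
    [0,0,0],
    [0,0,0],
    [0,0,0],
    [0,0,0],
    [0,0,0],
    [0,0,0],
    [0,0,0],
    [0,0,0],
    [0,0,0],
    [0,0,0],
    [0,0,0],
    [0,0,0],
    [0,0,0],
    [0,0,0],
  ],
  grip=[0.3,0.3,0.3,0.3,0.3,0.3,0.3,0.3,0.3,-1,-1,-1,-1,-1],
  squeeze=25,
)

```text
clock: 37.25
tool_pos: [0.4613, -0.3944, 0.0684]
eef_rot: [0.988, 0.153, 0.0, 0.0]
contact_force: [-0.8, 1.1, 5.6]
opening: 0.292
finger_force: 24.9
```

Emit:
play_rows(
  translation=[
    [0,0,-0.02],
    [0,0,-0.04],
    [0,0,-0.055],
    [0,0,-0.03],
    [0,0,-0.01],
    [0,0,0],
    [0,0,0],
    [0,0,0],
    [0,0,0],
    [0,0,0],
    [0,0,0],
    [0,0,0],
  ],
  delta_rot=[
    [0,0,0],
    [0,0,0],
    [0,0,0],
    [0,0,-9.4],
    [0,0,-9.4],
    [0,0,-9.4],
    [0,0,-9.4],
    [0,0,-9.4],
    [0,0,-9.4],
    [0,0,-9.4],
    [0,0,-9.6],
    [0,0,0],
  ],
  grip=[-1,-1,-1,-1,-1,-1,-1,-1,-1,-1,-1,-1],
)

```text
clock: 38.75
tool_pos: [0.4605, -0.3943, 0.2235]
eef_rot: [0.689, 0.725, -0.0, -0.0]
contact_force: [-0.3, -0.2, -0.6]
opening: 0.294
finger_force: 24.9
```

Emit:
play_rows(
  translation=[
    [0.02,0.003,0],
    [0.04,0.006,0],
    [0.05,0.0075,0],
    [0.055,0.008,0],
    [0.055,0.008,0],
    [0.055,0.008,0],
    [0.05,0.0075,0],
    [0.04,0.006,0],
    [0.03,0.004,0],
    [0.019,0.0026,0],
    [0,0,0],
    [0,0,0],
    [0,0,0],
  ],
  delta_rot=[
    [0,0,0],
    [0,0,0],
    [0,0,0],
    [0,0,0],
    [0,0,0],
    [0,0,0],
    [0,0,0],
    [0,0,0],
    [0,0,0],
    [-2.5,0,0],
    [-2.5,0,0],
    [0,0,0],
    [0,0,0],
  ],
  grip=[-1,-1,-1,-1,-1,-1,-1,-1,-1,-1,-1,-1,-1],
)

```text
clock: 40.38
tool_pos: [0.4997, 0.0228, 0.2231]
eef_rot: [0.688, 0.724, 0.032, 0.03]
contact_force: [0.3, -0.5, 0.0]
opening: 0.29
finger_force: 24.9
```

```bash
python3 - <<'E'
from h import *
s=r.get_state(); M=R.from_quat(s["eef_rot"]).as_matrix(); print(s["tool_pos"],M.round(3).tolist()); print("grasp",s["tool_pos"]+M[:,2]*.045)
zb=s["tool_pos"][2]-.0684
P0=PARTS["scraper"]; PARTS["scraper"]=[p+[0,0,zb] for p in P0]
for n in("scene","side"):
    im=r.snapshot(n); cal,m=mask_at(n,"scraper",[.505,.027,zb+.01])
    if m is not None: print(n,m.sum(),fit([(cal,m)],"scraper",[.505,.027,1.62]))
cv2.imwrite("pics/s8.png",cv2.resize(im[50:230,120:340],(660,540)))
E
```

```text
[0.49968819 0.0227889  0.22313003] [[-0.052, 0.995, 0.087], [0.999, 0.051, 0.005], [0.0, 0.087, -0.996]]
grasp [0.50358682 0.02299622 0.1782997 ]
scene 746.0 (array([0.50152503, 0.02830271, 1.64628435]), np.float64(0.3780341148376465))
side 423.0 (array([0.50636442, 0.02737795, 1.56714102]), np.float64(0.5375761985778809))
```

View pics/s8.png

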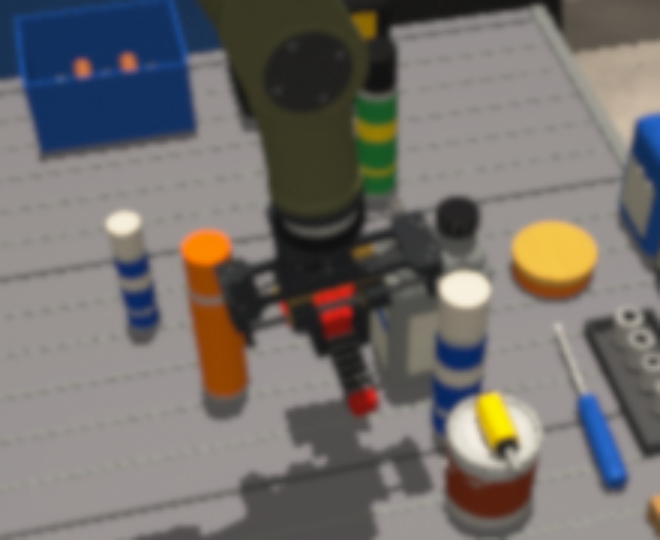

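Emit:
play_rows(
  translation=[
    [0,0.0019,0],
    [0,-0.0026,0.03],
    [0,-0.0035,0.04],
    [0,-0.0035,0.04],
    [0,-0.0022,0.025],
    [0,-0.0009,0.01],
    [0,-0.0002,0.002],
    [0,0,0],
    [0,0,0],
  ],
  delta_rot=[
    [0,0,0],
    [0,0,0],
    [0,0,0],
    [0,0,0],
    [0,0,0],
    [0,0,0],
    [0,0,0],
    [0,0,0],
    [0,0,0],
  ],
  grip=[-1,-1,-1,-1,-1,-1,-1,-1,-1],
)

```text
clock: 41.7
tool_pos: [0.5105, 0.023, 0.0826]
eef_rot: [0.688, 0.725, 0.027, 0.025]
contact_force: [-0.4, 0.1, -0.8]
opening: 0.287
finger_force: 24.9
```

```bash
cat > st.py <<'E'
from h import *
s=r.get_state(); M=R.from_quat(s["eef_rot"]).as_matrix(); print(s["tool_pos"],M.round(3).tolist()); print("grasp",s["tool_pos"]+M[:,2]*.045,s["contact_force"],s["q"].round(3))
E
python3 st.py
```

```text
[0.51048453 0.0229717  0.0825547 ] [[-0.052, 0.996, 0.073], [0.999, 0.052, 0.004], [0.0, 0.073, -0.997]]
grasp [0.51375679 0.02315363 0.0376742 ] [-0.44798998  0.07563193 -0.81409125] [-0.148  0.925  0.016  2.101 -0.156  0.043  0.069]
```

Joint 6 is at its limit, so the full tilt can't be held and the tool has drifted towards the can. I'll back off and use a smaller tilt.

Emit:
play_rows(
  translation=[
    [0,-0.004,0],
    [0,-0.004,0],
    [0,0,0],
    [0,0,0],
  ],
  delta_rot=[
    [1,0,0],
    [0.7,0,0],
    [0,0,0],
    [0,0,0],
  ],
  grip=[-1,-1,-1,-1],
)

```text
clock: 42.2
tool_pos: [0.5024, 0.0226, 0.0812]
eef_rot: [0.688, 0.725, 0.015, 0.014]
contact_force: [-0.1, 1.0, -0.8]
opening: 0.292
finger_force: 24.9
```

```bash
python3 st.py; python3 - <<'E'
from h import *
im=r.snapshot("side"); cv2.imwrite("pics/s9.png",cv2.resize(im[80:240,180:340],(600,600)))
for n in("scene","side"):
    r.snapshot(n); cal,m=mask_at(n,"deicer",[.6255,.033,.12]); 
    if m is not None: print(n,m.sum(),fit([(cal,m)],"deicer",[.6255,.033]))
E
```

```text
[0.50242318 0.0225654  0.08122838] [[-0.052, 0.998, 0.042], [0.999, 0.052, 0.002], [0.0, 0.042, -0.999]]
grasp [0.50432304 0.02267452 0.03626864] [-0.05870804  0.98496987 -0.75507151] [-0.149  0.927  0.018  2.102 -0.156  0.072  0.069]
scene 1416.0 (array([0.62600637, 0.03296682]), np.float64(0.04297143220901489))
side 779.0 (array([0.626172  , 0.03494669]), np.float64(0.19246256351470947))
```

View pics/s9.png

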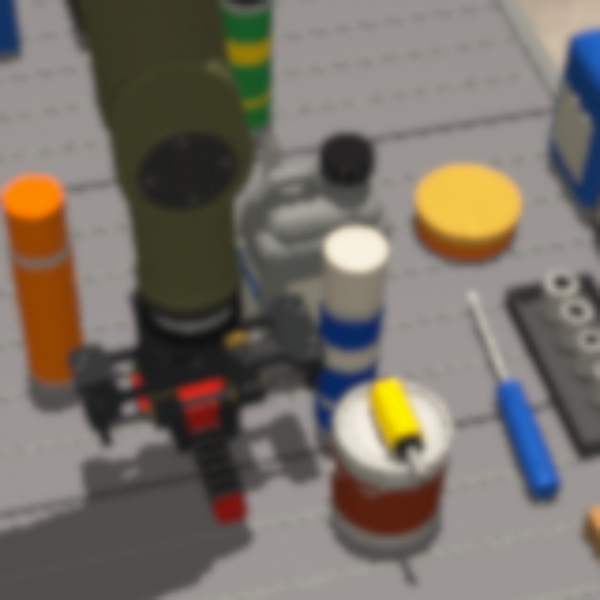

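Emit:
play_rows(
  translation=[
    [0,0.0003,0.005],
    [0,0,0.003],
    [0,0,0.002],
    [0,0,0],
    [0,0,0],
  ],
  delta_rot=[
    [0,0,0],
    [0,0,0],
    [0,0,0],
    [0,0,0],
    [0,0,0],
  ],
  grip=[-1,-1,-1,-1,-1],
)

```text
clock: 43.08
tool_pos: [0.503, 0.0226, 0.0713]
eef_rot: [0.688, 0.725, 0.015, 0.014]
contact_force: [-0.3, -0.8, -1.0]
opening: 0.288
finger_force: 24.9
```

```bash
python3 st.py
```

```text
[0.50303877 0.0225718  0.07125284] [[-0.052, 0.998, 0.042], [0.999, 0.052, 0.002], [0.0, 0.042, -0.999]]
grasp [0.50492707 0.02267941 0.0262926 ] [-0.26409695 -0.84873815 -1.03341668] [-0.147  0.947  0.015  2.099 -0.159  0.054  0.072]
```

Emit:
play_rows(
  translation=[
    [0,0,0.001],
    [0,0,0.001],
    [0,0,0],
    [0,0,0],
  ],
  delta_rot=[
    [0,0,0],
    [0,0,0],
    [0,0,0],
    [0,0,0],
  ],
  grip=[-1,-1,-1,-1],
)

```text
clock: 43.58
tool_pos: [0.5032, 0.0225, 0.0694]
eef_rot: [0.688, 0.725, 0.015, 0.015]
contact_force: [0.2, -0.0, 1.8]
opening: 0.294
finger_force: 24.9
```

Emit:
play_rows(
  translation=[
    [0,0,0],
    [0,0,0],
    [0,0,0],
    [0,0,-0.015],
    [0,-0.001,-0.04],
    [0,-0.002,-0.055],
    [0,0,-0.055],
    [-0.02,0,-0.04],
    [-0.03,0,0],
    [0,0,0],
    [0,0,0],
  ],
  delta_rot=[
    [0,0,0],
    [0,0,0],
    [0,0,0],
    [0,0,0],
    [0,0,0],
    [0,0,0],
    [0,0,0],
    [1.2,0,0],
    [1.2,0,0],
    [0,0,0],
    [0,0,0],
  ],
  grip=[-0.3,-0.1,0,0,0,0,0,0.3,0.3,0.3,0.3],
)

```text
clock: 44.95
tool_pos: [0.4936, -0.0271, 0.274]
eef_rot: [0.688, 0.726, 0.0, -0.001]
contact_force: [1.0, 0.3, -0.4]
opening: 0.651
finger_force: 0.0
```

```bash
python3 - <<'E'
from look import *
wl([("scraper",[.506,.027,1.62],.01),("deicer",[.626,.033],.12)],"pics/w10.png")
PARTS["stubby"]=[p+[0,0,.095] for p in PARTS["stubby"]]
G={"scraper":([.506,.027,1.62],.01),"deicer":([.626,.033],.12),"tin":([.632,-.061],.05),"funnel":([.6166,.2422,-2.4],.05),"stubby":([.632,-.061,-1.52],.109)}
for n in("scene","side"):
    r.snapshot(n)
    for k,(p,z) in G.items():
        cal,m=mask_at(n,k,[*p[:2],z])
        if m is not None: x,f=fit([(cal,m)],k,p); print(n,k,m.sum(),np.round(x,4),round(f,3))
E
```

```text
tcp [ 0.4936 -0.0271  0.274 ] [ 6.882e-01  7.256e-01  2.000e-04 -5.000e-04]
scraper [0.5055 0.0253 1.6121] 0.07 box 230 318 13 198
deicer [0.6251 0.0325] 0.023 box 363 511 84 186
scene scraper 265.0 [ 0.4998 -0.0064  1.7924] 0.743
scene deicer 1396.0 [0.626 0.033] 0.049
scene tin 1322.0 [ 0.6321 -0.0606] 0.209
scene funnel 1091.0 [ 0.6136  0.2428 -2.4092] 0.081
scene stubby 313.0 [ 0.6332 -0.0607 -1.591 ] 0.158
side scraper 666.0 [0.5053 0.0258 1.6042] 0.168
side deicer 761.0 [0.6249 0.0311] 0.216
side tin 1010.0 [ 0.6306 -0.0626] 0.217
side funnel 39.0 [ 0.6179  0.2507 -2.1688] 0.933
side stubby 238.0 [ 0.6315 -0.0633 -1.545 ] 0.114
```

View pics/w10.png

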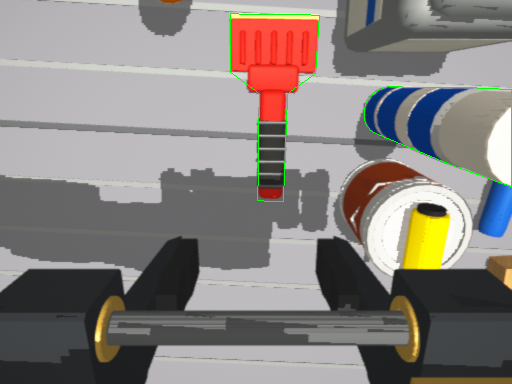

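The scraper lies at (0.5055, 0.0255), within about 2 mm of target and parallel to the line to within a degree. Everything is in place and the arm is clear, so I'm handing in.

```bash
python3 -c "
from plant import r
print(r.finish_job())"
```

```text
the job is handed in; nothing more can be done
None
```

All four things are placed and the job is handed in at about 45 s: by the camera fits, the can, funnel, stubby and scraper are each within about 2 mm of target.

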